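Tip the grooved forming block down and push it against the fence

TASK

The wooden forming block with three long grooves stands on end on the bench board: with the fingertips, push it over so that it falls flat on its back with the grooves facing up, then push it along the board until its end sits flat against the fence. Do not pick it up, leave its twin with the round hollows standing, and leave everything else where it is.

Things in the scene. Friction and masses are not known exactly. Their poses are not given: they have to be found in the camera images.
- board: fixed hardwood board on the table, 320 (x) by 420 (y) mm, 18 mm thick; origin at the centre of its underside, z up, x towards its fence (away from the robot, at most 0.3 rad off world +x). Fence: wooden strip 30 mm high above the board's top, 25 mm thick, along the whole far (+x) edge; its inner face is the plane x = 135 mm of the board's frame
- fence (a point): middle of the foot of the fence's inner face, on the board's top (18 mm above the table); axes as the board's
- block: brown wooden block on end on the board, 100 mm tall, 44 thick (x), 60 wide (y), 0.2 to 0.4 kg, loose. Three grooves 8, 12, 16 mm wide, 12 deep run its full length in its -x face, which faces the robot's side (its x is within 0.15 rad of the board's x); +x is its plain back. Origin: centre of the end it stands on; z along its length. Lying grooves up, x points down, z to the fence
- block_center (a point): middle of the grooved block, 50 mm from either end, 22 mm from front and back
- block_head (a point): centre of the grooved block's end that is uppermost at the start, 100 mm from its origin; it comes against the fence. Tipped over its bottom back edge without sliding, the block lies with this end 30 to 65 mm short of the fence
- hollow_block: twin of the forming block, same wood and outer size (100 mm tall, 44 by 60 mm), with two round hollows (34 and 24 mm across) instead of grooves in its -x face; stands on the same board about 190 mm to one side of the grooved block (either side); origin at the centre of its underside, z up. To be left standing
- ring_blank: small brass ring, 40 mm across, 12 mm high, lying on the board between the lanes of the two blocks near the fence; origin under its centre
- punch: steel punch standing on the board near its left edge, 24 mm across, 66 mm tall; origin under its centre
- jar_a: closed glass jar with white lid, 76 mm across, 85 mm tall, on the table right of the board; origin under its centre
- jar_b: the second such jar, farther away
- cup: grey plastic cup, 64 mm across, 95 mm tall, on the table left of the board; origin under its centre
- mallet: mallet with white nylon faces lying on the table left of the board, 160 mm long, head 36 mm across and 88 mm wide; origin on the table under the handle's head end, x along the handle towards the head
- pliers: pliers with black grips lying on the table right of the board, 155 mm long, 12 mm high; origin at the pivot, x towards the nose

How it is judged:
On the way, in this order (a step that is already met when the one before it is completed fails the run):
1. the grooved block lies flat on its back on the board, grooves up (angle between block's own x axis and vertical above 3.04 rad and height (world z) of block_center between 0.032 and 0.047 m), for 0.2 s.
2. the lying block's end is flat against the fence (all of step 1 and x of block_head in the frame of board between 0.131 and 0.139 m and y of block_head in the frame of board between -0.19 and 0.19 m and angle between the z axis of block and the x axis of board, either way round below 0.06 rad), for 0.2 s.
At the end, for the whole second after the job is handed in: The grooved block lies still and flat, grooves up (0.1 rad); its former top end is within 4 mm of the fence's face, square to it within 0.06 rad; the hollowed block stands upright (0.1 rad); every other thing is within 20 mm of its start (all of step 2 and linear speed of block below 0.02 m/s and distance of each of hollow_block, ring_blank, punch, jar_a, jar_b, cup, mallet, pliers from where it was at the start of the episode below 0.02 m and angle between hollow_block's own z axis and vertical below 0.1 rad); the robot touches nothing.
It fails at once if the grooved block is lifted off the board (height (world z) of block_center above 0.09 m or (angle between block's own z axis and vertical below 0.2 rad and height (world z) of block_center above 0.084 m) or (angle between block's own z axis and vertical above 1.4 rad and height (world z) of block_center above 0.056 m)).
It fails at once if the hollowed block is tipped or moved (angle between hollow_block's own z axis and vertical above 0.3 rad or distance of hollow_block from where it was at the start of the episode above 0.02 m).
It fails at once if another thing is moved by more than 20 mm (distance of any of ring_blank, punch, jar_a, jar_b, cup, mallet, pliers from where it was at the start of the episode above 0.02 m).
It also fails if it takes over 42 s, if anything falls off the work surface, if the arm or the gripper's body presses on something with over 40 N, if the wrist force passes 120 N, or if a joint passes its speed limit or range.

ROBOT

A 6-joint arm with a two-finger parallel gripper is mounted at the origin on the work surface. World frame = base frame: x ahead of the robot, y to its left, z up, the work surface at z = 0. Lengths are in m, angles in rad, forces in N, time in s.
With the tool pointing down it reaches from about 0.35 to 0.775 m from the base axis. Payload 5.5 kg.
Tool frame: the origin (TCP) lies midway between the tips of the shut fingers; the grasp point (between the pads) lies 19 mm behind it (env.hold_point_z is the distance from the TCP to the grasp point, in m); z points along the fingers, y is the line along which they close (so a half turn about z gives the same grasp; the last joint's range is limited). The gripper opens to 85 mm and grips with 20 to 120 N. Pads are 22 mm wide; open, the fingers measure 114 mm over their backs; the gripper's body (76 mm by 85 mm) begins 54 mm behind the grasp point. The pads swing forward as they close: fully open they stand 13 mm farther back than shut.
Start: joints at [-1.377, 0.313, 0.046, 1.304, 0, 1.431], TCP at [0.188, -0.543, 0.231] pointing down, gripper open.
Joint ranges: [-2.76, 2.76], [-0.86, 1.69], [-1.03, 1.26], [-2.2, 2.34], [-1.47, 1.5], [-3.14, 3.14]. Speed limits (rad/s): [2.57, 2.57, 3.14, 3.14, 3.14, 3.14].

INTERFACE

Orientations are given as a unit quaternion [w, x, y, z].
In Python, from workcell import env, read_camera gives the robot as it stands. The module is installed in compiled form; this text tells all that it offers.
- The arm moves only by the tool carry_out, never from a script. Its argument "moves" is a list of rows, each an object of numbers: "tx", "ty", "tz": the shift along the world's x, y, z in cm; "wx", "wy", "wz": the turn, a rotation vector about the world's x, y, z in rad; "claw": the closure, from -1 (fully open) to 1 (shut). A call has 1 to 8 rows; each row shifts and turns the commanded pose from where the row before left it; what a row does not reach is not made up. A row lasts 1/8 s, in which the tool goes at most 62.5 mm and 10.7 degrees, less where a joint would pass 70% of its speed; a pose out of reach is approached as far as the arm can. A call is refused whole if a number of a shift passes 6.25 or a number of a turn 0.188, either way. A call with a gripper value outside its range is refused whole. The fingers move at their own pace and stop on an object; "newtons" is the grip in N (left out, the last holds). Time passes only in rows, so rows that do not move let the fingers close. It gives the time, the measured TCP pose, the force, the opening and the grip force at its end, in the units of the state.
- env.get_state(): the state, without advancing time (a new reading comes with each control period).
- read_camera(name): name is "side" or "top"; returns a dict with "image" (400x640x3 uint8, blue, green, red), "z_map" (400x640 float32, m along the optical axis (not along the pixel's ray), 0 where there is no reading), "fx", "fy", "cx", "cy" (pixels), "camera_from_world" (4x4, takes a point from world to camera coordinates). Camera axes: x right, y down, z forward; pixel columns grow to the right and rows downward; lengths in m; the calibration is good to about 2 mm. A picture is of the moment at which its call begins.
- env.hand_in(): hands the job in; it is judged then, once.
The state is a dict: "clock": time; "joint_pos": joint angles; "qvel": joint speeds; "tau": joint torques, N m; "tcp_pos": TCP position; "orientation": TCP orientation; "wrist_force": force on the tool from outside, world axes, zero at the start; "ft_torque": the same for the moment, N m; "finger_gap": finger opening in m; "grip_force": force on a finger pad.
Only numpy, scipy, OpenCV 4.12 (cv2) and the standard library are available. Lean on these libraries where they do the work, as an engineer would, in place of code of your own. Each camera call takes 0.05 s, during which the arm holds its last target. There are 200 camera calls.

## Working session

There is one attempt and no reset: what is moved stays moved. The work goes in short steps, Python scripts to look and compute and a tool call to move; the robot and the scene stay as the last step left them, time stands still between calls to the robot, and variables do not carry over. Pictures are saved under pics/ and viewed, at most 10 in all, crops included, and the job is handed in when it is done.

Besides the shell and the picture viewer there is one more tool, called after "Request:" as name(argument=value, ...), one argument or row to a line, values as JSON. carry_out: Moves the arm, as the interface text tells. Its arguments: {"type":"object","properties":{"moves":{"type":"array","items":{"type":"object","properties":{"tx":{"type":"number"},"ty":{"type":"number"},"tz":{"type":"number"},"wx":{"type":"number"},"wy":{"type":"number"},"wz":{"type":"number"},"claw":{"type":"number"}}}},"newtons":{"type":"number"}},"required":["moves"]}

```bash
mkdir -p pics; python3 - <<'E'
from workcell import env, read_camera
import cv2,numpy as np
for n in("top","side"):
    c=read_camera(n);cv2.imwrite(f"pics/{n}0.png",c["image"]);np.savez(f"{n}0.npz",**c)
s=env.get_state();print(s["clock"],s["tcp_pos"],s["orientation"],s["finger_gap"])
E
```

```text
0.1 [ 0.1883094  -0.54282716  0.23051152] [-7.96581580e-04  9.86100618e-01  1.66147334e-01 -3.28291153e-06] 0.08578290431840993
```

View pics/top0.png

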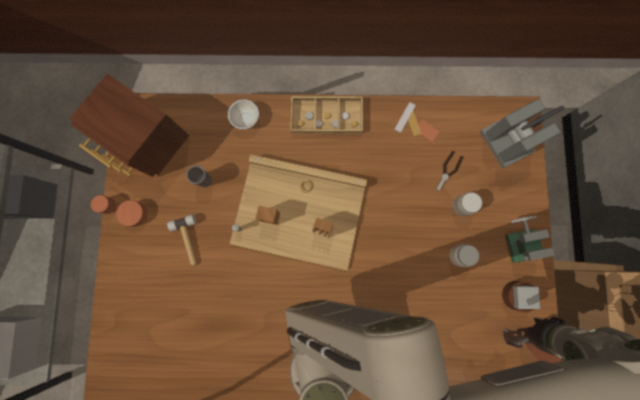

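View pics/side0.png

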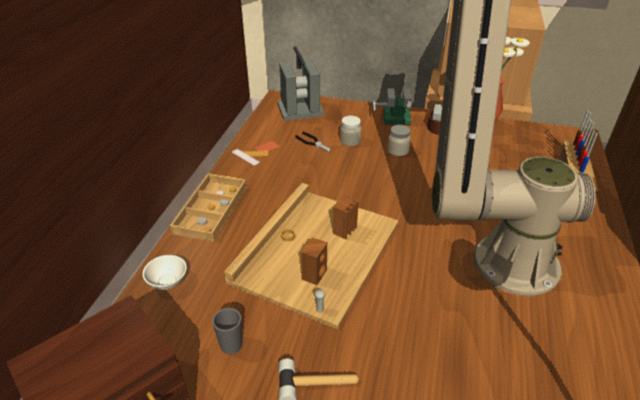

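The top view shows the grooved block at pixel (322,227), the hollow block at (267,215), the ring at (307,185) and the fence from (250,160) to (367,183). Next I'll turn these into world positions using the depth.

```bash
cat > h.py <<'E'
import numpy as np,cv2
def world(c):
    z=c["z_map"];v,u=np.mgrid[:400,:640]
    P=np.stack([(u-c["cx"])/c["fx"]*z,(v-c["cy"])/c["fy"]*z,z,np.ones_like(z)],-1)
    return (P@np.linalg.inv(c["camera_from_world"]).T)[...,:3]
E
python3 - <<'E'
import numpy as np,cv2
from h import *
for n in("top","side"):
    c=np.load(n+"0.npz");W=world(c)
    print(n,"campos",np.linalg.inv(c["camera_from_world"])[:3,3],float(c["fx"]))
    box=(slice(145,275),slice(222,375)) if n=="top" else (slice(180,325),slice(225,400))
    P=W[box].reshape(-1,3);P=P[c["z_map"][box].ravel()>0]
    def rect(Q,l):
        r=cv2.minAreaRect((Q[:,:2]*1000).astype(np.float32))
        print(l,len(Q),np.round(r[0],1),np.round(r[1],1),round(r[2],2),"z",np.round(np.median(Q[:,2]),4))
    b=P[(P[:,2]>.012)&(P[:,2]<.024)];rect(b,"board")
    f=P[(P[:,2]>.044)&(P[:,2]<.052)&(P[:,0]>.55)];rect(f,"fence")
    t=P[(P[:,2]>.112)&(P[:,2]<.124)]
    for cy,l in((0,"all"),):
        m=np.median(t[:,1]); print("split",t[:,1].min(),t[:,1].max())
        mid=(t[:,1].min()+t[:,1].max())/2
        rect(t[t[:,1]>mid],"left");rect(t[t[:,1]<mid],"right")
    r=P[(P[:,2]>.026)&(P[:,2]<.034)];print("ringz",len(r),np.median(r,0))
E
```

```text
top campos [ 0.37206709 -0.00420009  1.29423909] 365.2076890525256
board 9088 [518.9 101.6] [420.3 296.4] 78.05 z 0.0184
fence 764 [674.   67.9] [418.2  26.3] 78.1 z 0.0484
split -0.02048283160810607 0.22924722960064503
left 250 [512.  196.8] [60.1 44.3] 78.1 z 0.1185
right 210 [471.4  11.7] [59.8 44. ] 71.06 z 0.1181
ringz 124 [0.63269496 0.08160815 0.02881557]
side campos [0.26993558 1.07194915 1.00367925] 511.20260322350407
board 10381 [646.3  75.2] [426.1 561.8] 78.53 z 0.017
fence 877 [675.2 140.6] [561.2  93.6] 88.3 z 0.047
split -0.022634617245941735 0.23210642391231484
left 339 [511.8 197.7] [63.4 46.2] 78.05 z 0.1171
right 237 [471.1  12.8] [64.9 47.2] 72.28 z 0.1167
ringz 494 [0.64875234 0.0699343  0.02989304]
```

Request:
carry_out(
  moves=[
    {"tx": 1.9,"ty": 4.8,"wz": -0.08,"claw": 1},
    {"tx": 1.9,"ty": 4.8,"wz": -0.08,"claw": 1},
    {"tx": 1.9,"ty": 4.8,"wz": -0.08,"claw": 1},
    {"tx": 1.9,"ty": 4.8,"wz": -0.08,"claw": 1},
    {"tx": 1.9,"ty": 4.8,"wz": -0.08,"claw": 1},
    {"tx": 1.9,"ty": 4.8,"wz": -0.08,"claw": 1},
    {"tx": 1.9,"ty": 4.8,"wz": -0.08,"claw": 1},
    {"tx": 1.9,"ty": 4.8,"wz": -0.08,"claw": 1},
  ],
  newtons=30,
)

```text
invalid input at $.moves[0]: expected keys tx, ty, tz, wx, wy, wz, claw
```

Request:
carry_out(
  moves=[
    {"tx": 1.9,"ty": 4.8,"claw": 1},
    {"tx": 1.9,"ty": 4.8,"claw": 1},
    {"tx": 1.9,"ty": 4.8,"claw": 1},
    {"tx": 1.9,"ty": 4.5,"claw": 1},
    {"claw": 1},
    {"claw": 1},
  ],
)

```text
invalid input at $.moves[0]: expected keys tx, ty, tz, wx, wy, wz, claw
```

All seven keys are required, so I'll resend the moves with each one filled in.

Request:
carry_out(
  moves=[
    {"tx": 1.9,"ty": 4.8,"tz": 0,"wx": 0,"wy": 0,"wz": -0.08,"claw": 1},
    {"tx": 1.9,"ty": 4.8,"tz": 0,"wx": 0,"wy": 0,"wz": -0.08,"claw": 1},
    {"tx": 1.9,"ty": 4.8,"tz": 0,"wx": 0,"wy": 0,"wz": -0.08,"claw": 1},
    {"tx": 1.9,"ty": 4.8,"tz": 0,"wx": 0,"wy": 0,"wz": -0.08,"claw": 1},
    {"tx": 1.9,"ty": 4.8,"tz": 0,"wx": 0,"wy": 0,"wz": -0.08,"claw": 1},
    {"tx": 1.9,"ty": 4.8,"tz": 0,"wx": 0,"wy": 0,"wz": -0.08,"claw": 1},
    {"tx": 1.9,"ty": 4.8,"tz": 0,"wx": 0,"wy": 0,"wz": -0.08,"claw": 1},
    {"tx": 1.9,"ty": 4.8,"tz": 0,"wx": 0,"wy": 0,"wz": -0.08,"claw": 1},
  ],
  newtons=30,
)

```text
clock: 1.1
tcp_pos: [0.3405, -0.1577, 0.2312]
orientation: [0.0, 0.988, -0.154, 0.0]
wrist_force: [0.8, -0.8, -1.0]
finger_gap: -0.0001
grip_force: 0.0
```

Request:
carry_out(
  moves=[
    {"tx": 1.9,"ty": 4.7,"tz": 0,"wx": 0,"wy": 0,"wz": 0,"claw": 1},
    {"tx": 1.9,"ty": 4.7,"tz": 0,"wx": 0,"wy": 0,"wz": 0,"claw": 1},
    {"tx": 1.9,"ty": 4.7,"tz": 0,"wx": 0,"wy": 0,"wz": 0,"claw": 1},
    {"tx": 1.9,"ty": 4.7,"tz": 0,"wx": 0,"wy": 0,"wz": 0,"claw": 1},
    {"tx": 0,"ty": 0,"tz": -4.5,"wx": 0,"wy": 0,"wz": 0,"claw": 1},
    {"tx": 0,"ty": 0,"tz": -4.5,"wx": 0,"wy": 0,"wz": 0,"claw": 1},
    {"tx": 0,"ty": 0,"tz": -4.2,"wx": 0,"wy": 0,"wz": 0,"claw": 1},
    {"tx": 0,"ty": 0,"tz": 0,"wx": 0,"wy": 0,"wz": 0,"claw": 1},
  ],
)

```text
clock: 2.1
tcp_pos: [0.4018, -0.0134, 0.0968]
orientation: [-0.018, 0.991, -0.129, -0.002]
wrist_force: [0.1, -0.1, -0.2]
finger_gap: 0.0004
grip_force: 0.0
```

```bash
python3 - <<'E'
from workcell import env, read_camera
import cv2
c=read_camera("side");i=c["image"][170:330,220:420]
cv2.imwrite("pics/s1.png",cv2.resize(i,None,fx=3,fy=3))
print(env.get_state()["tcp_pos"])
E
```

```text
[ 0.40356567 -0.01377604  0.09875946]
```

View pics/s1.png

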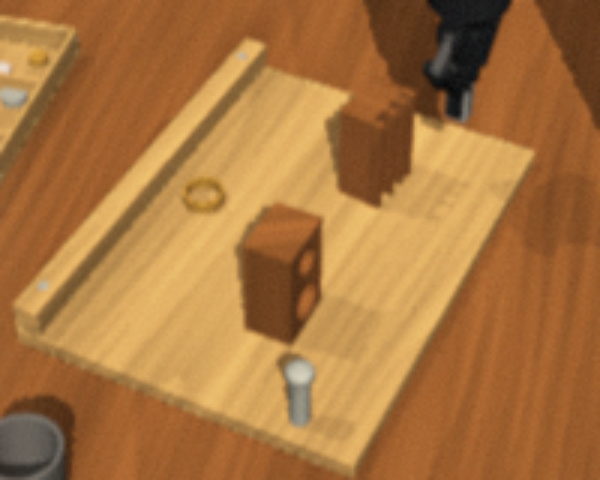

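The side view shows the gripper tips near (455,105), behind the grooved block. They stopped short in y because the speed limit clipped some rows, so I'll correct that slowly.

Request:
carry_out(
  moves=[
    {"tx": 0,"ty": 1.1,"tz": 0,"wx": 0,"wy": 0,"wz": 0,"claw": 1},
    {"tx": 0,"ty": 1.1,"tz": 0,"wx": 0,"wy": 0,"wz": 0,"claw": 1},
    {"tx": 0.5,"ty": 1.1,"tz": 0,"wx": 0,"wy": 0,"wz": 0,"claw": 1},
    {"tx": 0.5,"ty": 1.1,"tz": 0,"wx": 0,"wy": 0,"wz": 0,"claw": 1},
    {"tx": 0,"ty": 0,"tz": 0,"wx": 0,"wy": 0,"wz": 0,"claw": 1},
    {"tx": 0,"ty": 0,"tz": 0,"wx": 0,"wy": 0,"wz": 0,"claw": 1},
  ],
)

```text
clock: 2.9
tcp_pos: [0.4083, 0.0043, 0.0993]
orientation: [-0.028, 0.993, -0.114, 0.003]
wrist_force: [0.5, 0.9, -0.1]
finger_gap: 0.0003
grip_force: 0.0
```

```bash
python3 - <<'E'
from workcell import env
from scipy.spatial.transform import Rotation as R
s=env.get_state();q=s["orientation"];print(s["tcp_pos"],q,R.from_quat([q[1],q[2],q[3],q[0]]).as_matrix().round(3),s["joint_pos"])
m=R.from_quat([q[1],q[2],q[3],q[0]])
a=-0.319/2
import numpy as np
t=R.from_quat([np.cos(a),np.sin(a),0,0]);print((t*m.inv()).as_rotvec())
E
```

```text
[0.40826392 0.00434851 0.09930134] [-0.027839    0.99313451 -0.11358252  0.00280122] [[ 0.974 -0.225  0.012]
 [-0.226 -0.973  0.055]
 [-0.001 -0.056 -0.998]] [-0.2286928   0.07990588 -0.58953456  0.9021702   0.05596053  3.14062294]
[-0.05410729  0.01438122 -0.09123029]
```

Joint 6 is at its limit, so I'll give the tool a half turn, which leaves the grasp line unchanged.

Request:
carry_out(
  moves=[
    {"tx": 0,"ty": 0,"tz": 0,"wx": -0.054,"wy": 0.014,"wz": 0,"claw": 1},
    {"tx": 0,"ty": 0,"tz": 0,"wx": 0,"wy": 0,"wz": 0.18,"claw": 1},
    {"tx": 0,"ty": 0,"tz": 0,"wx": 0,"wy": 0,"wz": 0.18,"claw": 1},
    {"tx": 0,"ty": 0,"tz": 0,"wx": 0,"wy": 0,"wz": 0.18,"claw": 1},
    {"tx": 0,"ty": 0,"tz": 0,"wx": 0,"wy": 0,"wz": 0.18,"claw": 1},
    {"tx": 0,"ty": 0,"tz": 0,"wx": 0,"wy": 0,"wz": 0.18,"claw": 1},
    {"tx": 0,"ty": 0,"tz": 0,"wx": 0,"wy": 0,"wz": 0.18,"claw": 1},
    {"tx": 0,"ty": 0,"tz": 0,"wx": 0,"wy": 0,"wz": 0.18,"claw": 1},
  ],
)

```text
clock: 3.9
tcp_pos: [0.406, -0.0055, 0.0993]
orientation: [-0.003, 0.866, 0.501, -0.003]
wrist_force: [0.9, 0.4, 0.1]
finger_gap: -0.0002
grip_force: 0.0
```

Request:
carry_out(
  moves=[
    {"tx": 0,"ty": 0,"tz": 0,"wx": 0,"wy": 0,"wz": 0.18,"claw": 1},
    {"tx": 0,"ty": 0,"tz": 0,"wx": 0,"wy": 0,"wz": 0.18,"claw": 1},
    {"tx": 0,"ty": 0,"tz": 0,"wx": 0,"wy": 0,"wz": 0.18,"claw": 1},
    {"tx": 0,"ty": 0,"tz": 0,"wx": 0,"wy": 0,"wz": 0.18,"claw": 1},
    {"tx": 0,"ty": 0,"tz": 0,"wx": 0,"wy": 0,"wz": 0.18,"claw": 1},
    {"tx": 0,"ty": 0,"tz": 0,"wx": 0,"wy": 0,"wz": 0.18,"claw": 1},
    {"tx": 0,"ty": 0,"tz": 0,"wx": 0,"wy": 0,"wz": 0.18,"claw": 1},
    {"tx": 0,"ty": 0,"tz": 0,"wx": 0,"wy": 0,"wz": 0.18,"claw": 1},
  ],
)

```text
clock: 4.9
tcp_pos: [0.406, -0.0055, 0.0992]
orientation: [-0.001, 0.321, 0.947, -0.004]
wrist_force: [-0.1, -0.0, -0.2]
finger_gap: -0.0001
grip_force: 0.0
```

Request:
carry_out(
  moves=[
    {"tx": 0,"ty": 0.9,"tz": 0,"wx": 0,"wy": 0,"wz": 0.18,"claw": 1},
    {"tx": 0,"ty": 0.9,"tz": 0,"wx": 0,"wy": 0,"wz": 0,"claw": 1},
    {"tx": 0.7,"ty": 0.8,"tz": 0,"wx": 0,"wy": 0,"wz": 0,"claw": 1},
    {"tx": 0,"ty": 0,"tz": 0,"wx": 0,"wy": 0,"wz": 0,"claw": 1},
    {"tx": 0,"ty": 0,"tz": 0,"wx": 0,"wy": 0,"wz": 0,"claw": 1},
  ],
)

```text
clock: 5.52
tcp_pos: [0.4132, 0.0206, 0.0993]
orientation: [-0.0, 0.237, 0.971, -0.004]
wrist_force: [-0.5, -0.5, -0.1]
finger_gap: 0.0001
grip_force: 0.0
```

```bash
cat > st.py <<'E'
from workcell import env
from scipy.spatial.transform import Rotation as R
import numpy as np,sys
s=env.get_state();q=s["orientation"]
m=R.from_quat([q[1],q[2],q[3],q[0]])
a=(float(sys.argv[1])+np.pi)/2
t=R.from_quat([np.cos(a),np.sin(a),0,0])
print(s["clock"],s["tcp_pos"],"turn",(t*m.inv()).as_rotvec().round(3),s["joint_pos"].round(2) if hasattr(s["joint_pos"],'round') else s["joint_pos"],s["finger_gap"])
E
python3 st.py -0.319
```

```text
5.525 [0.4132119  0.02063994 0.09927923] turn [ 0.008 -0.002  0.16 ] [-0.14  0.1  -0.57  0.91 -0.01  0.34] 8.290493951841377e-05
```

Request:
carry_out(
  moves=[
    {"tx": 0,"ty": 0.6,"tz": 0,"wx": 0.008,"wy": -0.002,"wz": 0.08,"claw": 1},
    {"tx": 0,"ty": 0.5,"tz": 0,"wx": 0,"wy": 0,"wz": 0.08,"claw": 1},
    {"tx": 0.6,"ty": -0.2,"tz": 0,"wx": 0,"wy": 0,"wz": 0,"claw": 1},
    {"tx": 0.6,"ty": -0.2,"tz": 0,"wx": 0,"wy": 0,"wz": 0,"claw": 1},
    {"tx": 0.6,"ty": -0.2,"tz": 0,"wx": 0,"wy": 0,"wz": 0,"claw": 1},
    {"tx": 0.6,"ty": -0.2,"tz": 0,"wx": 0,"wy": 0,"wz": 0,"claw": 1},
    {"tx": 0.5,"ty": -0.17,"tz": 0,"wx": 0,"wy": 0,"wz": 0,"claw": 1},
    {"tx": 0.5,"ty": -0.17,"tz": 0,"wx": 0,"wy": 0,"wz": 0,"claw": 1},
  ],
)

```text
clock: 6.52
tcp_pos: [0.4471, 0.0201, 0.0992]
orientation: [-0.0, 0.159, 0.987, -0.0]
wrist_force: [-0.2, 0.3, 1.8]
finger_gap: -0.0001
grip_force: 0.5
```

```bash
python3 st.py -0.319; python3 - <<'E'
from workcell import env, read_camera
import cv2
c=read_camera("side");i=c["image"][170:330,220:420]
cv2.imwrite("pics/s2.png",cv2.resize(i,None,fx=3,fy=3))
E
```

```text
6.525 [0.44708554 0.02014263 0.09923666] turn [-0. -0. -0.] [-0.13  0.16 -0.5   0.92 -0.    0.18] -6.254746756659365e-05
```

View pics/s2.png

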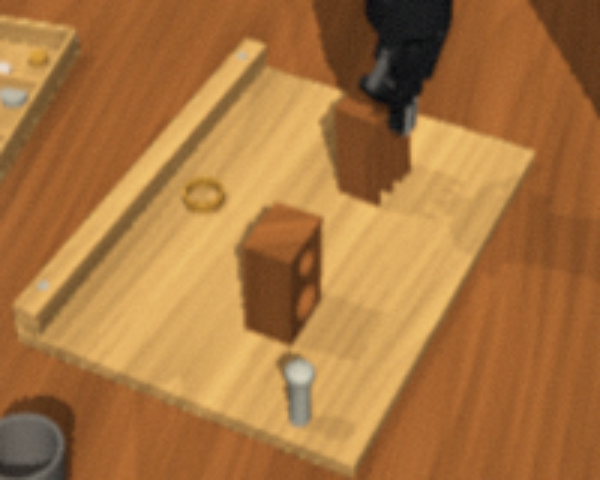

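The fingertips are on the grooved face near (400,120) and the block is starting to tip. I'll keep pushing.

Request:
carry_out(
  moves=[
    {"tx": 0.5,"ty": -0.17,"tz": 0,"wx": 0,"wy": 0,"wz": 0,"claw": 1},
    {"tx": 0.5,"ty": -0.17,"tz": 0,"wx": 0,"wy": 0,"wz": 0,"claw": 1},
    {"tx": 0.5,"ty": -0.17,"tz": 0,"wx": 0,"wy": 0,"wz": 0,"claw": 1},
    {"tx": 0.5,"ty": -0.17,"tz": 0,"wx": 0,"wy": 0,"wz": 0,"claw": 1},
    {"tx": 0.5,"ty": -0.17,"tz": 0,"wx": 0,"wy": 0,"wz": 0,"claw": 1},
    {"tx": 0.5,"ty": -0.17,"tz": 0,"wx": 0,"wy": 0,"wz": 0,"claw": 1},
    {"tx": 0,"ty": 0,"tz": 0,"wx": 0,"wy": 0,"wz": 0,"claw": 1},
  ],
)

```text
clock: 7.45
tcp_pos: [0.4776, 0.0098, 0.0993]
orientation: [0.0, 0.159, 0.987, -0.0]
wrist_force: [0.1, -0.2, -0.0]
finger_gap: -0.0003
grip_force: 0.0
```

```bash
python3 st.py -0.319; python3 - <<'E'
from workcell import env, read_camera
import cv2
c=read_camera("side");i=c["image"][170:330,220:420]
cv2.imwrite("pics/s3.png",cv2.resize(i,None,fx=3,fy=3))
E
```

```text
7.45 [0.47761556 0.00981897 0.09933596] turn [ 0.     0.001 -0.   ] [-0.15  0.21 -0.43  0.93 -0.    0.17] -0.00032352215692658937
```

View pics/s3.png

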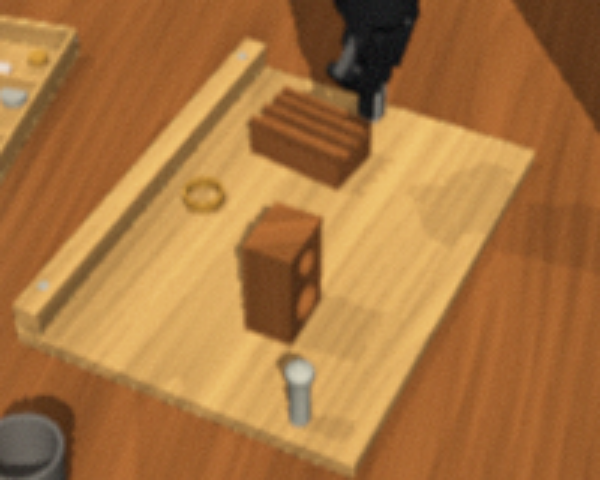

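The block is lying flat with its grooves up, between (250,130) and (370,150), short of the fence. I'll back off, square the tool to the board and measure.

Request:
carry_out(
  moves=[
    {"tx": -1.5,"ty": 0.4,"tz": 0,"wx": 0,"wy": 0,"wz": 0.055,"claw": 0.3},
    {"tx": -1.5,"ty": 0.4,"tz": 0,"wx": 0,"wy": 0,"wz": 0.055,"claw": 0.3},
    {"tx": -1.5,"ty": 0.3,"tz": 0,"wx": 0,"wy": 0,"wz": 0,"claw": 0.3},
    {"tx": -1,"ty": 0.2,"tz": 0,"wx": 0,"wy": 0,"wz": 0,"claw": 0.3},
    {"tx": 0,"ty": 0,"tz": 0,"wx": 0,"wy": 0,"wz": 0,"claw": 0.3},
  ],
)

```text
clock: 8.12
tcp_pos: [0.4215, 0.0231, 0.0994]
orientation: [0.0, 0.104, 0.995, -0.0]
wrist_force: [0.6, -0.1, -0.0]
finger_gap: 0.03
grip_force: 0.0
```

```bash
python3 st.py -0.2086; cat > m.py <<'E'
from workcell import env, read_camera
from h import *
e=np.array([np.cos(-.2086),np.sin(-.2086)]);n=np.array([-e[1],e[0]])
for k in("top","side"):
    c=read_camera(k);W=world(c)
    P=W[(c["z_map"]>0)&(W[...,2]>.057)&(W[...,2]<.068)]
    B=np.c_[P[:,:2]@e*1000-633.5+135, P[:,:2]@n*1000-205.8]
    B=B[(B[:,0]>-60)&(B[:,0]<150)&(abs(B[:,1]+100)<75)]
    r=cv2.minAreaRect(B.astype(np.float32))
    print(k,len(B),"board-frame rect",np.round(r,1) if 0 else r,"x",np.percentile(B[:,0],[1,50,99]).round(1))
s=env.get_state();p=np.array(s["tcp_pos"])[:2]*1000
print("tcp board",p@e-633.5+135,p@n-205.8)
E
python3 m.py
```

```text
8.125 [0.4214564  0.02314373 0.09943779] turn [0. 0. 0.] [-0.14  0.11 -0.55  0.91 -0.    0.07] 0.030022975705712673
top 143 board-frame rect ((43.993927001953125, -106.69712829589844), (60.199302673339844, 77.06855773925781), 83.79527282714844) x [11.5 48.5 83.2]
side 316 board-frame rect ((32.364097595214844, -104.48907470703125), (67.24600219726562, 103.19181060791016), 84.07774353027344) x [-18.2  32.2  83.8]
tcp board -89.69295028287934 -95.89071836298615
```

Request:
carry_out(
  moves=[
    {"tx": -0.1,"ty": -0.6,"tz": -2,"wx": 0,"wy": 0,"wz": 0,"claw": 0.3},
    {"tx": 0,"ty": 0,"tz": -2.5,"wx": 0,"wy": 0,"wz": 0,"claw": 0.3},
    {"tx": 0,"ty": 0,"tz": -2.3,"wx": 0,"wy": 0,"wz": 0,"claw": 0.3},
    {"tx": 0,"ty": 0,"tz": 0,"wx": 0,"wy": 0,"wz": 0,"claw": 0.3},
    {"tx": 1.2,"ty": -0.25,"tz": 0,"wx": 0,"wy": 0,"wz": 0,"claw": 0.3},
    {"tx": 1.2,"ty": -0.25,"tz": 0,"wx": 0,"wy": 0,"wz": 0,"claw": 0.3},
    {"tx": 1.2,"ty": -0.25,"tz": 0,"wx": 0,"wy": 0,"wz": 0,"claw": 0.3},
    {"tx": 1.2,"ty": -0.25,"tz": 0,"wx": 0,"wy": 0,"wz": 0,"claw": 0.3},
  ],
)

```text
clock: 9.22
tcp_pos: [0.4706, 0.0067, 0.0318]
orientation: [0.001, 0.104, 0.995, -0.0]
wrist_force: [-0.6, -0.6, -0.2]
finger_gap: 0.0298
grip_force: 0.0
```

Request:
carry_out(
  moves=[
    {"tx": 0.6,"ty": -0.13,"tz": 0,"wx": 0,"wy": 0,"wz": 0,"claw": 0.3},
    {"tx": 0.6,"ty": -0.13,"tz": 0,"wx": 0,"wy": 0,"wz": 0,"claw": 0.3},
    {"tx": 0.6,"ty": -0.13,"tz": 0,"wx": 0,"wy": 0,"wz": 0,"claw": 0.3},
    {"tx": 0.6,"ty": -0.13,"tz": 0,"wx": 0,"wy": 0,"wz": 0,"claw": 0.3},
    {"tx": 0.6,"ty": -0.13,"tz": 0,"wx": 0,"wy": 0,"wz": 0,"claw": 0.3},
    {"tx": 0.6,"ty": -0.13,"tz": 0,"wx": 0,"wy": 0,"wz": 0,"claw": 0.3},
  ],
)

```text
clock: 9.98
tcp_pos: [0.5056, -0.0009, 0.0312]
orientation: [0.0, 0.104, 0.995, -0.0]
wrist_force: [-2.6, -0.7, -1.2]
finger_gap: 0.0301
grip_force: 0.7
```

```bash
python3 st.py -0.2086; python3 m.py
```

```text
9.975 [ 0.50564641 -0.00090249  0.03122285] turn [ 0.     0.001 -0.   ] [-0.16  0.34 -0.45  0.78 -0.    0.05] 0.030118022842596622Traceback (most recent call last):
  File "m.py", line 10, in <module>
    print(k,len(B),"board-frame rect",np.round(r,1) if 0 else r,"x",np.percentile(B[:,0],[1,50,99]).round(1))
                                                                    ~~~~~~~~~~~~~^^^^^^^^^^^^^^^^^^
    return _quantile_unchecked(
        a, q, axis, out, overwrite_input, method, keepdims, weights)
    return _ureduce(a,
                    func=_quantile_ureduce_func,
    ...<5 lines>...
                    overwrite_input=overwrite_input,
                    method=method)
    r = func(a, **kwargs)
    result = _quantile(arr,
                       quantiles=q,
    ...<2 lines>...
                       out=out,
                       weights=wgt)
    slices_having_nans = np.isnan(arr[-1, ...])
                                  ~~~^^^^^^^^^
IndexError: index -1 is out of bounds for axis 0 with size 0
```

The arm hides the block from the top camera, so I'll use the side camera only.

```bash
sed -i 's/("top","side")/("side",)/' m.py; python3 m.py;python3 - <<'E'
from workcell import read_camera
import cv2
c=read_camera("side");i=c["image"][170:330,220:420]
cv2.imwrite("pics/s4.png",cv2.resize(i,None,fx=3,fy=3))
E
```

```text
side 265 board-frame rect ((45.60006332397461, -99.28828430175781), (65.19786834716797, 127.02674102783203), 86.93138122558594) x [-14.5  65.3 107.9]
tcp board -2.712781353064713 -101.93417189619295
```

View pics/s4.png

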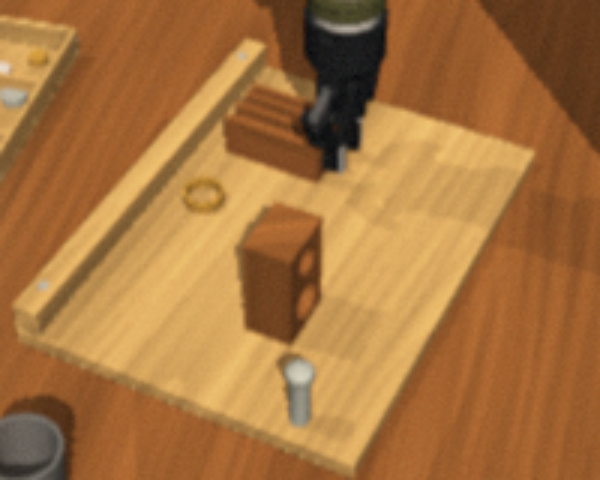

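The fingertips at (335,155) are pushing the block's end. The block now looks square, with about 27 mm left to the fence.

Request:
carry_out(
  moves=[
    {"tx": 0.5,"ty": -0.1,"tz": 0,"wx": 0,"wy": 0,"wz": 0,"claw": 0.3},
    {"tx": 0.5,"ty": -0.1,"tz": 0,"wx": 0,"wy": 0,"wz": 0,"claw": 0.3},
    {"tx": 0.5,"ty": -0.1,"tz": 0,"wx": 0,"wy": 0,"wz": 0,"claw": 0.3},
    {"tx": 0.4,"ty": -0.09,"tz": 0,"wx": 0,"wy": 0,"wz": 0,"claw": 0.3},
    {"tx": 0.2,"ty": -0.04,"tz": 0,"wx": 0,"wy": 0,"wz": 0,"claw": 0.3},
    {"tx": 0.2,"ty": -0.04,"tz": 0,"wx": 0,"wy": 0,"wz": 0,"claw": 0.3},
    {"tx": 0,"ty": 0,"tz": 0,"wx": 0,"wy": 0,"wz": 0,"claw": 0.3},
  ],
)

```text
clock: 11.0
tcp_pos: [0.5285, -0.0056, 0.0314]
orientation: [0.001, 0.104, 0.995, -0.0]
wrist_force: [-1.7, 0.4, 1.2]
finger_gap: 0.0299
grip_force: 1.0
```

```bash
python3 st.py -0.2086; python3 m.py
```

```text
11.0 [ 0.52854297 -0.00560968  0.03135441] turn [ 0.     0.001 -0.   ] [-0.16  0.37 -0.39  0.8  -0.    0.05] 0.02990503099075257
side 251 board-frame rect ((68.28807830810547, -99.8126220703125), (124.08464050292969, 66.08014678955078), 0.6955035924911499) x [  7.2  85.5 128.7]
tcp board 19.733567522435237 -101.81186736517718
```

Request:
carry_out(
  moves=[
    {"tx": 0.1,"ty": -0.02,"tz": 0,"wx": 0,"wy": 0,"wz": 0,"claw": 0.3},
    {"tx": 0.1,"ty": -0.02,"tz": 0,"wx": 0,"wy": 0,"wz": 0,"claw": 0.3},
    {"tx": 0.1,"ty": -0.02,"tz": 0,"wx": 0,"wy": 0,"wz": 0,"claw": 0.3},
    {"tx": 0.1,"ty": -0.02,"tz": 0,"wx": 0,"wy": 0,"wz": 0,"claw": 0.3},
  ],
)

```text
clock: 11.55
tcp_pos: [0.5322, -0.0064, 0.0314]
orientation: [0.0, 0.104, 0.995, -0.0]
wrist_force: [-2.8, 0.5, 3.0]
finger_gap: 0.03
grip_force: 1.6
```

Request:
carry_out(
  moves=[
    {"tx": 0.1,"ty": -0.02,"tz": 0,"wx": 0,"wy": 0,"wz": 0,"claw": 0.3},
  ],
)

```text
clock: 11.68
tcp_pos: [0.5332, -0.0065, 0.0313]
orientation: [0.0, 0.104, 0.995, -0.0]
wrist_force: [-3.0, 0.9, 1.5]
finger_gap: 0.0298
grip_force: 1.5
```

Request:
carry_out(
  moves=[
    {"tx": 0.1,"ty": -0.02,"tz": 0,"wx": 0,"wy": 0,"wz": 0,"claw": 0.3},
  ],
)

```text
clock: 11.8
tcp_pos: [0.5332, -0.0066, 0.0313]
orientation: [-0.001, 0.104, 0.995, -0.0]
wrist_force: [-7.7, 1.4, 6.3]
finger_gap: 0.0299
grip_force: 3.7
```

The force jumped, so the block is against the fence. I'll press slightly more, then back away.

Request:
carry_out(
  moves=[
    {"tx": 0.05,"ty": -0.01,"tz": 0,"wx": 0,"wy": 0,"wz": 0,"claw": 0.3},
    {"tx": 0,"ty": 0,"tz": 0,"wx": 0,"wy": 0,"wz": 0,"claw": 0.3},
    {"tx": 0,"ty": 0,"tz": 0,"wx": 0,"wy": 0,"wz": 0,"claw": 0.3},
  ],
)

```text
clock: 12.18
tcp_pos: [0.5332, -0.0065, 0.0313]
orientation: [-0.001, 0.104, 0.995, -0.0]
wrist_force: [-6.4, 1.2, 4.1]
finger_gap: 0.0301
grip_force: 3.5
```

Request:
carry_out(
  moves=[
    {"tx": -0.5,"ty": 0.1,"tz": 0,"wx": 0,"wy": 0,"wz": 0,"claw": 0.3},
    {"tx": -1.5,"ty": 0.3,"tz": 0,"wx": 0,"wy": 0,"wz": 0,"claw": 0.3},
    {"tx": -1.5,"ty": 0.3,"tz": 1,"wx": 0,"wy": 0,"wz": 0,"claw": 0.3},
    {"tx": -2,"ty": 0.4,"tz": 3,"wx": 0,"wy": 0,"wz": 0,"claw": 0.3},
    {"tx": -2,"ty": 0.4,"tz": 4,"wx": 0,"wy": 0,"wz": 0,"claw": 0.3},
    {"tx": -2,"ty": 0.4,"tz": 4,"wx": 0,"wy": 0,"wz": 0,"claw": 0.3},
    {"tx": 0,"ty": 0,"tz": 0,"wx": 0,"wy": 0,"wz": 0,"claw": 0.3},
  ],
)

```text
clock: 13.05
tcp_pos: [0.4409, 0.0122, 0.1552]
orientation: [0.004, 0.104, 0.995, -0.0]
wrist_force: [0.7, 0.9, -0.7]
finger_gap: 0.0299
grip_force: 0.0
```

```bash
sed -i 's/("side",)/("top","side")/' m.py; python3 m.py; python3 - <<'E'
from workcell import read_camera
import cv2
c=read_camera("side");i=c["image"][170:330,220:420]
cv2.imwrite("pics/s5.png",cv2.resize(i,None,fx=3,fy=3))
E
```

```text
top 170 board-frame rect ((93.77940368652344, -99.54615783691406), (80.71543884277344, 59.80228805541992), 0.2527995705604553) x [ 53.8  94.6 133.9]
side 295 board-frame rect ((84.50294494628906, -99.00729370117188), (101.0548324584961, 67.04142761230469), 0.5293703079223633) x [ 34.6  83.3 132.7]
tcp board -70.18942553278174 -102.78803389613132
```

View pics/s5.png

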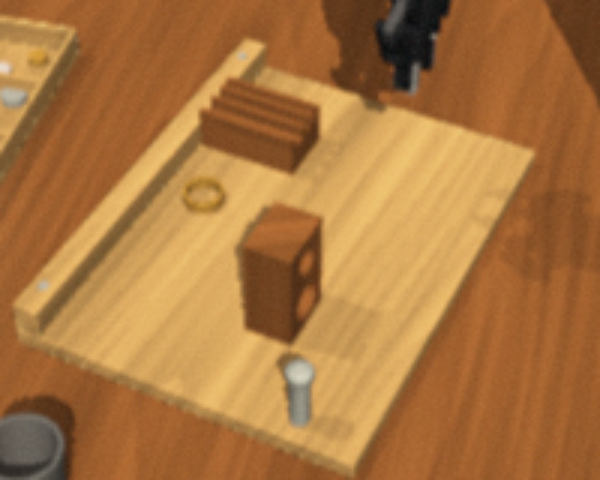

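The block lies grooves up with its end against the fence at about (215,110), and it is square to within 0.5°. The hollow block, ring and punch haven't moved, and the arm is clear.

```bash
python3 -c "
from workcell import env
print(env.hand_in())"
```

```text
the job is handed in; nothing more can be done
None
```

I tipped the grooved block onto its back and pushed it until its end was flat against the fence, square to within about 0.5°. The last picture showed the hollow block, ring and punch where they were, and I handed the job in; no verdict was returned.

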